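Transfer tested cartridge valves to the product manifold in station order

ROBOT

A 6-joint arm with a two-finger parallel gripper is mounted at the origin on a cart in front of the work surface, level with it; the furniture and walls round the work are solid. World frame = base frame: x ahead of the robot, y to its left, z up, the work surface at z = 0. Lengths are in m, angles in rad, forces in N, time in s.
With the tool pointing down it reaches from about 0.4 to 0.925 m from the base axis. Payload 3.4 kg.
Tool frame: the origin (TCP) lies midway between the tips of the shut fingers; the grasp point (between the pads) lies 19 mm behind it; z points along the fingers, y is the line along which they close (so a half turn about z gives the same grasp; the last joint's range is limited). The gripper opens to 85 mm and grips with 20 to 120 N. Pads are 22 mm wide; open, the fingers measure 114 mm over their backs; the gripper's body (76 mm by 85 mm) begins 54 mm behind the grasp point. The pads swing forward as they close: fully open they stand 13 mm farther back than shut.
Start: joints at [-1.19, 0.307, 1.506, -0, 1.328, -0.073], TCP at [0.253, -0.517, 0.192] pointing down, gripper open.
Joint ranges: [-3.12, 3.12], [-1.05, 2.28], [0.14, 2.33], [-1.42, 4.57], [0.1, 2.73], [-2.68, 2.68]. Speed limits (rad/s): [2.57, 2.57, 3.14, 3.14, 3.14, 3.14].

INTERFACE

Orientations are given as a unit quaternion [x, y, z, w].
In Python, from cell import robot gives the robot as it stands.
- The arm moves only by the tool arm_command, never from a script. Its argument "rows" is a list of rows, each a list of 4 numbers: the shift along the tool's x, y, z in cm, then the turn about the tool's z in rad. In form: [[x, y, z, yaw], ...]. A call has 1 to 12 rows; each row is the pose to reach, as a shift and turn from the pose commanded when the call began, along the tool's axes at that moment; what a row does not reach only later rows make up. A row lasts 1/12 s, in which the tool goes at most 41.7 mm and 7.16 degrees, less where a joint would pass 70% of its speed; a pose out of reach is approached as far as the arm can. A call with a gripper value outside its range is refused whole. "claw" is the opening, from 0 (shut) to 1 (fully open), set as the call begins (left out, the last holds). The fingers move at their own pace and stop on an object; the grip force is fixed at half the most. Time passes only in rows, so rows that repeat a pose let the fingers close. It gives the time, the measured TCP pose, the force, the opening and the grip force at its end, in the units of the state.
- robot.observe(): the state, without advancing time (a new reading comes with each control period).
- robot.capture(name): name is "scene" or "top"; returns (picture, depth): 480x640x3 uint8, red, green, blue; 480x640 float32, m along the optical axis (not along the pixel's ray), 0 where there is no reading.
- robot.camera_params(name): a dict with "camera_matrix" (3x3 intrinsics, pixels), "k1" (the pictures are not rectified: a ray, as slopes to the right and down, at radius r is drawn at 1 + k1 r^2 times it, then the intrinsics apply), "R" (3x3) and "t" (3): a world point X has camera coordinates R X + t. Camera axes: x right, y down, z forward; pixel columns grow to the right and rows downward; lengths in m; the calibration is good to about 2 mm. A picture is of the moment at which its call begins. camera_params takes no time and is no camera call.
- robot.finish_job(): hands the job in; it is judged then, once.
The state is a dict: "time": time; "joints": joint angles; "joint_vel": joint speeds; "effort": joint torques, N m; "tool_pos": TCP position; "tool_rot": TCP orientation; "wrist_force": force on the tool from outside, world axes, zero at the start; "ft_torque": the same for the moment, N m; "finger_gap": opening from 0.0 (shut) to 1.0 (fully open); "finger_force": force on a finger pad.
Only numpy, scipy, OpenCV 4.12 (cv2) and the standard library are available. Lean on these libraries where they do the work, as an engineer would, in place of code of your own. Each camera call takes 0.05 s, during which the arm holds its last target. There are 200 camera calls.

TASK

The four slip-in cartridge valves in the dark test manifold have each been set for their own station; move them into the bare aluminium product manifold in the same order, counted on both blocks from the end where the black air inlet fitting stands on top, so the cartridge next to the inlet goes next to the inlet again. Seat each one fully home, flange on the block, let go of it, and leave the tape roll and the loose gauge where they are.

Things in the scene. Friction and masses are not known exactly. Their poses are not given: they have to be found in the camera images.
- cartridge_a: one of four identical slip-in cartridges, upright in the test manifold at the start, told apart only by its station. Origin on its axis under its flange, z up, yaw free. Brass hexagon and screw on top (z +36 to +46 mm), round head to grip, 28 mm diameter (z +10 to +36), flange 36 mm diameter (z 0 to +6), shank 22 mm diameter down to z -40, the last 9 mm tapered. 0.1 to 0.2 kg
- cartridge_b: one of four identical slip-in cartridges, upright in the test manifold at the start, told apart only by its station. Origin on its axis under its flange, z up, yaw free. Brass hexagon and screw on top (z +36 to +46 mm), round head to grip, 28 mm diameter (z +10 to +36), flange 36 mm diameter (z 0 to +6), shank 22 mm diameter down to z -40, the last 9 mm tapered. 0.1 to 0.2 kg
- cartridge_c: one of four identical slip-in cartridges, upright in the test manifold at the start, told apart only by its station. Origin on its axis under its flange, z up, yaw free. Brass hexagon and screw on top (z +36 to +46 mm), round head to grip, 28 mm diameter (z +10 to +36), flange 36 mm diameter (z 0 to +6), shank 22 mm diameter down to z -40, the last 9 mm tapered. 0.1 to 0.2 kg
- cartridge_d: one of four identical slip-in cartridges, upright in the test manifold at the start, told apart only by its station. Origin on its axis under its flange, z up, yaw free. Brass hexagon and screw on top (z +36 to +46 mm), round head to grip, 28 mm diameter (z +10 to +36), flange 36 mm diameter (z 0 to +6), shank 22 mm diameter down to z -40, the last 9 mm tapered. 0.1 to 0.2 kg
- test_manifold: test manifold with the four cartridges: dark block 64 x 316 mm on a 116 x 330 mm plate, fixed; dial gauge low in front. Top face at z 70 mm. Origin at the centre of its underside, long axis y, z up. Bores in the top at x 0, y +90, +30, -30, -90 mm, 27 mm wide, 46 deep, chamfered. End ports at y +138 and -138: air inlet in one, low hexagon plug in the other (varies)
- product_manifold: product manifold, empty: bare aluminium block 70 x 310 mm, a foot at each end, fixed; low fittings in front, silencers behind. Top face at z 60 mm. Origin at the centre of its underside, long axis y, z up. Bores in the top at x 0, y +90, +30, -30, -90 mm, 27 mm wide, 46 deep, chamfered. End ports at y +138 and -138: air inlet in one, low hexagon plug in the other (varies)
- test_inlet: air inlet of the test manifold: a black push-in branch fitting, 18 mm thick, standing in one of the two end ports on the top face, 44 mm high; blue ring on top and on a short arm that points level along +x of its frame, 27 mm from the axis; fixed. Origin on the port's axis at the test manifold's top face. The station next to it is the first of that manifold
- product_inlet: air inlet of the product manifold: a black push-in branch fitting, 18 mm thick, standing in one of the two end ports on the top face, 44 mm high; blue ring on top and on a short arm that points level along +x of its frame, 27 mm from the axis; fixed. Origin on the port's axis at the product manifold's top face. The station next to it is the first of that manifold
- ptfe_roll: bystander: white roll of thread tape, 52 mm diameter, 13 mm high, lying flat behind the work, loose; origin at the centre of its underside
- gauge_loose: bystander: loose black pressure gauge, 68 x 50 x 23 mm, lying on its back behind the work; origin at the centre of its underside
There are look-alikes about, which are no part of the job. What is shaped like the cartridge_b but orange or purple is not meant.

How it is judged:
By the outcome, as a careful person would: the job done as asked, in the order asked, and still so for the second after the job is handed in, with the robot touching nothing.
It also fails if it takes over 120 s, if anything falls off the work surface, if the arm or the gripper's body presses on something with over 40 N, if the wrist force passes 120 N, or if a joint passes its speed limit or range.

## Working session

There is one attempt and no reset: what is moved stays moved. The work goes in short steps, Python scripts to look and compute and a tool call to move; the robot and the scene stay as the last step left them, time stands still between calls to the robot, and variables do not carry over. Pictures are saved under pics/ and viewed, at most 14 in all, crops included, and the job is handed in when it is done.

Besides the shell and the picture viewer there is one more tool, called as a command line: name --pt "numbers of a row" for each row, then --argument value for the rest. arm_command: Moves the arm, as the interface text tells. Its arguments: {"type":"object","properties":{"rows":{"type":"array","items":{"type":"array","items":{"type":"number"}}},"claw":{"type":"number"}},"required":["rows"]}

```bash
mkdir -p pics; ls
cat > h.py <<'E'
import numpy as np, cv2
from cell import robot
def cap(n,f):
    im,d=robot.capture(n); cv2.imwrite(f,im[:,:,::-1]); np.savez(f[:-4]+'.npz',im=im,d=d); return im,d
def rays(n,uv):
    p=robot.camera_params(n);K=np.array(p['camera_matrix']);uv=np.atleast_2d(np.float64(uv))
    s=cv2.undistortPoints(uv[:,None],K,np.array([p['k1'],0,0,0.]))[:,0]
    R=np.array(p['R']);t=np.array(p['t'])
    return -R.T@t, np.c_[s,np.ones(len(s))]@R
def onz(n,uv,z):
    o,d=rays(n,uv); return o+d*((z-o[2])/d[:,2:])
def withdepth(n,uv,dep):
    o,d=rays(n,uv); return o+d*np.ravel(dep)[:,None]
E
python3 - <<'E'
from h import *
for n in('scene','top'): cap(n,f'pics/{n}0.png'); o,d=rays(n,[[320,240]]); print(n,o,d,robot.camera_params(n)['k1'])
print(robot.observe())
E
```

```text
pics
scene [0.19118098 0.45528053 0.7512199 ] [[ 0.43953545 -0.52594424 -0.72816463]] -0.0314330053668624
top [ 0.42737303 -0.02911057  1.24165504] [[ 0.14280226  0.02522599 -0.98945302]] 0.06203091256313343
{'time': 0.1, 'joints': array([-1.18952289e+00,  3.07519550e-01,  1.50755770e+00, -1.95953850e-05,
        1.32840079e+00, -7.34652437e-02]), 'joint_vel': array([-0.00246827, -0.00123426, -0.00283654,  0.00162827,  0.00165622,
        0.00123453]), 'effort': array([ 1.37988022e-04, -4.58529210e+01, -2.52608299e+01, -7.54351231e-05,
        5.63824695e-03,  1.85506104e-05]), 'tool_pos': array([ 0.25228045, -0.51591228,  0.19125535]), 'tool_rot': array([ 9.74261792e-01,  2.25417552e-01, -1.53909002e-04, -9.30093539e-04]), 'wrist_force': array([-0.10438059, -0.16601949,  0.41024981]), 'ft_torque': array([0.00503854, 0.00591321, 0.03565413]), 'finger_force': 0.0, 'finger_gap': 0.9996006260860901}
```

View pics/scene0.png

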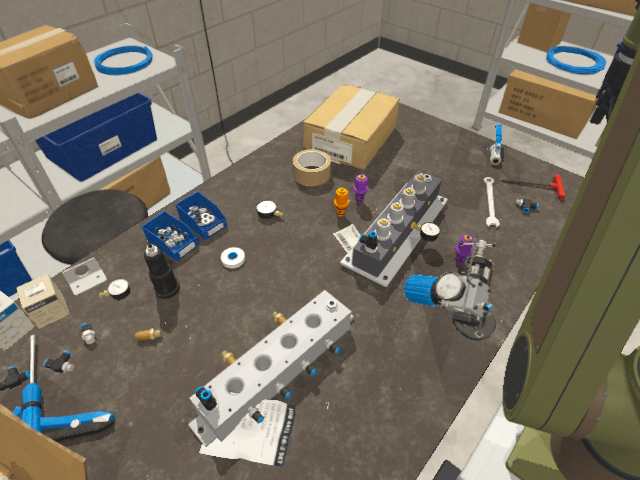

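View pics/top0.png

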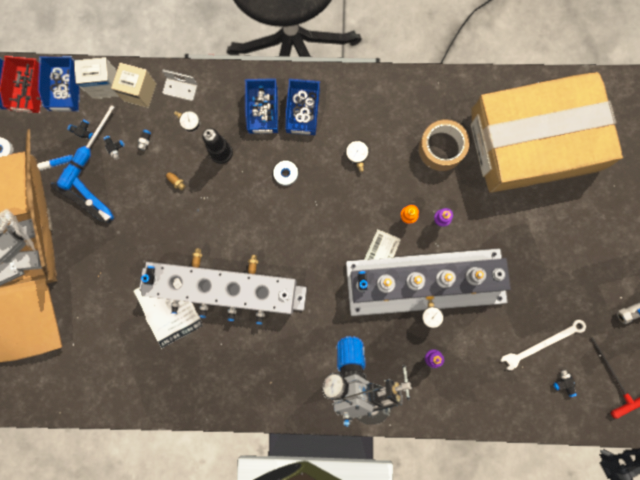

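The scene view shows both black inlets with blue rings: test about (370,240), product about (205,397). In the top view they are at (362,284) and (148,272), so both are at the left (+y) end. The cartridges are at about (386,283) to (477,275), and the bores at about (177,282) to (262,292).

Run:
```python
from h import *
z=np.load('pics/top0.npz');im,d=z['im'],z['d']
a=cv2.resize(im[255:320,130:310],None,fx=4,fy=4,interpolation=2); b=cv2.resize(im[240:320,340:515],(720,329),interpolation=2)
c=np.vstack([a,b[:329]]);cv2.imwrite('pics/c1.png',c[:,:,::-1])
# cartridges: points with z > 0.10 in test region
vv,uu=np.mgrid[240:320,340:515]; P=withdepth('top',np.c_[uu.ravel(),vv.ravel()],d[240:320,340:515])
H=P[:,2].reshape(80,175)
print('test top z',np.median(P[(P[:,2]>.06)&(P[:,2]<.08),2]))
for lo,hi in((.099,.14),):
    m=((H>lo)&(H<hi)).astype(np.uint8);n,l,s,cc=cv2.connectedComponentsWithStats(m)
    for i in range(1,n):
        if s[i,4]>8:
            q=P[(l==i).ravel()];print(s[i,4],cc[i]+[340,240],(q[:,:2].min(0)+q[:,:2].max(0))/2,np.median(q,0),np.ptp(q[:,:2],axis=0))
vv,uu=np.mgrid[250:325,125:315]; P=withdepth('top',np.c_[uu.ravel(),vv.ravel()],d[250:325,125:315]);H=P[:,2].reshape(75,190)
top=(abs(H-.06)<.006).astype(np.uint8);q=P[top.ravel()>0];print('prod',np.median(q[:,2]),cv2.minAreaRect(np.float32(q[:,:2])))
cs,hi=cv2.findContours(top,cv2.RETR_CCOMP,cv2.CHAIN_APPROX_NONE)
for k,c in enumerate(cs):
    if hi[0][k][3]>=0 and cv2.contourArea(c)>40:
        (x,y),r=cv2.minEnclosingCircle(c);M=cv2.moments(c);u=M['m10']/M['m00']+125;v=M['m01']/M['m00']+250
        print('hole',u,v,cv2.contourArea(c),onz('top',[[u,v]],.06))
```

```text
test top z 0.06977600400357509
175 [478.32571429 274.60571429] [ 0.53090584 -0.31313287] [ 0.53008038 -0.31279696  0.10637138] [0.0294795  0.02793852]
176 [448.08522727 276.8125    ] [ 0.5245839  -0.25422641] [ 0.52425815 -0.2541795   0.10677215] [0.02799769 0.02870812]
158 [417.11392405 279.35443038] [ 0.51779476 -0.1939211 ] [ 0.5178387  -0.19360352  0.10682441] [0.02617977 0.02754789]
158 [386.79113924 281.61392405] [ 0.51216395 -0.13397797] [ 0.5111452  -0.1343036   0.10643813] [0.02638074 0.02598385]
65 [362.89230769 283.8       ] [ 0.50553548 -0.08745068] [ 0.50553824 -0.08728913  0.11134032] [0.01576951 0.01608563]
prod 0.05955089858578777 ((0.4944688081741333, 0.20920993387699127), (0.31083372235298157, 0.07193050533533096), 84.84822845458984)
hole 283.90534979423865 294.25720164609055 81.0 [[0.48340694 0.07187665 0.06      ]]
hole 261.3101265822785 292.0801687763713 158.0 [[0.48662497 0.11851117 0.06      ]]
hole 232.562569213732 288.46622369878185 150.5 [[0.49248581 0.17799146 0.06      ]]
hole 203.72923076923075 285.6533333333333 162.5 [[0.49673696 0.23759141 0.06      ]]
hole 174.77148846960168 282.8857442348008 159.0 [[0.50092007 0.29740272 0.06      ]]
```

View pics/c1.png

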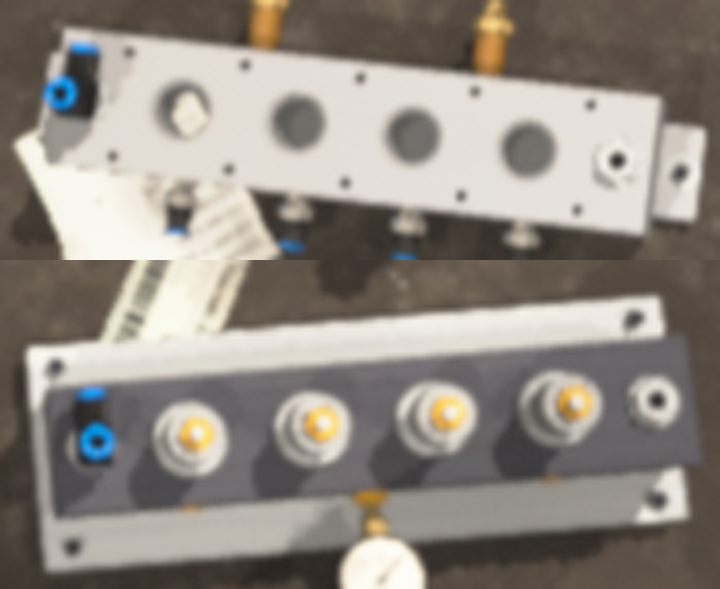

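Top crop: both inlets are at the left end, hex plugs at the right, and four empty bores. There is a bright patch in the first bore, which I'll check by depth. I'll cross-check the positions with the scene camera too.

Run:
```python
from h import *
def proj(n,X):
    p=robot.camera_params(n);R=np.array(p['R']);
    return cv2.projectPoints(np.float64(X),cv2.Rodrigues(R)[0],np.array(p['t']),np.array(p['camera_matrix']),np.array([p['k1'],0,0,0.]))[0][:,0]
z=np.load('pics/top0.npz');d=z['d']
P=withdepth('top',[[u,v] for v in range(276,290) for u in range(167,186)],d[276:290,167:186]);print((P[:,2].reshape(14,19)*1000).astype(int)[::2,::2])
z=np.load('pics/scene0.npz');d=z['d']
vv,uu=np.mgrid[0:480,0:640];P=withdepth('scene',np.c_[uu.ravel(),vv.ravel()],d);H=P[:,2].reshape(480,640)
T=[[.5309,-.3131,.106],[.5246,-.2542,.106],[.5178,-.1939,.106],[.5122,-.134,.106]]
for x in T:
    q=P[(np.hypot(P[:,0]-x[0],P[:,1]-x[1])<.025)&(abs(P[:,2]-.106)<.004)];print('cart',len(q),(q[:,:2].min(0)+q[:,:2].max(0))/2,np.median(q,0))
top=(abs(H-.06)<.006).astype(np.uint8)
cs,hi=cv2.findContours(top,cv2.RETR_CCOMP,cv2.CHAIN_APPROX_NONE)
for k,c in enumerate(cs):
    if hi[0][k][3]>=0 and cv2.contourArea(c)>80:
        X=onz('scene',c[:,0],.06)[:,:2]; print('hole',cv2.contourArea(c),X.min(0)/2+X.max(0)/2,np.ptp(X,axis=0))
# fits (top)
for n,Q in(('test',np.array(T)[::-1,:2]),('prod',np.array([[.50092,.29740],[.49674,.23759],[.49249,.17799],[.48662,.11851]]))):
    if n=='test': pass
    c=Q.mean(0);s=np.array([90,30,-30,-90])/1000;v=s@(Q-c);v/=np.hypot(*v);print(n,'yaw',np.arctan2(-v[0],v[1]),(c+s[:,None]*v).round(4).tolist())
```

```text
[[63 66 56 56 56 59 57 59 60 55]
 [57 57 54 37 36 18 17 57 58 59]
 [55 51 42 26 20 20 22 12 56 60]
 [57 53 35 17 21 24 26 14 61 60]
 [52 51 33 19 23 20 19 17 56 63]
 [61 53 36 23 16 19 21 59 57 60]
 [61 57 51 30 20 21 57 63 56 61]]
cart 61 [ 0.53222015 -0.31138809] [ 0.52954615 -0.30914095  0.10554908]
cart 66 [ 0.5263539  -0.25353462] [ 0.52239911 -0.24943696  0.10510683]
cart 74 [ 0.51931027 -0.19353782] [ 0.51647031 -0.18928206  0.10578202]
cart 80 [ 0.5126428  -0.13468937] [ 0.51012258 -0.13048435  0.10536502]
hole 208.0 [0.50196306 0.29832268] [0.02657034 0.02821284]
hole 190.5 [0.49701801 0.24042441] [0.02880514 0.02834649]
hole 168.5 [0.4909089  0.18086496] [0.0271335  0.02817131]
hole 151.0 [0.48698196 0.12141979] [0.02796109 0.02804939]
test yaw 0.10486822808059398 [[0.512, -0.1343], [0.5182, -0.194], [0.5245, -0.2536], [0.5308, -0.3133]]
prod yaw -0.07891071698667741 [[0.5013, 0.2976], [0.4966, 0.2378], [0.4918, 0.178], [0.4871, 0.1182]]
```

```bash
cat > t.py <<'E'
import sys; from h import *
from scipy.spatial.transform import Rotation as Ro
x,y,z,yaw=map(float,sys.argv[1:5]); o=robot.observe(); R=Ro.from_quat(o['tool_rot']); M=R.as_matrix()
s=M.T@(np.array([x,y,z])-o['tool_pos'])*100; cur=np.arctan2(M[1,0],M[0,0])
print('shift cm',s.round(2),'turn',round(-(yaw-cur),3),'tilt',M[:,2].round(4),'pos',o['tool_pos'].round(4),'F',o['wrist_force'].round(1),'gap',round(o['finger_gap'],3),'ff',o['finger_force'],'t',o['time'],'v',abs(o['joint_vel']).max().round(3))
E
python3 t.py .5125 -.1343 .19 1.676
```

```text
shift cm [ 40.14 -22.85   0.17] turn -1.221 tilt [-7.0e-04  1.7e-03 -1.0e+00] pos [ 0.2523 -0.5159  0.1913] F [-0.1 -0.2  0.4] gap 1.0 ff 0.0 t 0.1 v 0.003
```

arm_command --pt "3 -1.7 0 -0.1" --pt "6.5 -3.7 0 -0.2" --pt "10 -5.7 0 -0.32" --pt "13.5 -7.7 0 -0.44" --pt "17 -9.7 0 -0.56" --pt "20.5 -11.7 0 -0.68" --pt "24 -13.7 0 -0.8" --pt "27.5 -15.7 0 -0.92" --pt "31 -17.7 0 -1.03" --pt "34.5 -19.7 0 -1.13" --pt "38 -21.7 0 -1.2" --pt "40.1 -22.9 0.2 -1.22" --claw 1

```text
time: 1.1
tool_pos: [0.514, -0.1312, 0.1901]
tool_rot: [0.667, 0.745, 0.001, -0.0]
wrist_force: [-0.5, -0.7, -0.2]
finger_gap: 0.996
finger_force: 0.0
```

arm_command --pt "0 0 0 0" --pt "0 0 0 0" --pt "0 0 0 0" --pt "0 0 0 0"

```text
time: 1.43
tool_pos: [0.5114, -0.1356, 0.1899]
tool_rot: [0.67, 0.742, -0.0, -0.0]
wrist_force: [0.5, -0.9, 0.2]
finger_gap: 1.001
finger_force: 0.0
```

```bash
python3 t.py .5125 -.1343 .078 1.676
python3 - <<'E'
from h import *
cap('scene','pics/s1.png')
E
```

```text
shift cm [ 0.12  0.14 11.19] turn -0.003 tilt [-1.e-03 -3.e-04 -1.e+00] pos [ 0.5114 -0.1356  0.1899] F [ 0.5 -0.9  0.2] gap 1.001 ff 0.0 t 1.4333 v 0.012
```

View pics/s1.png

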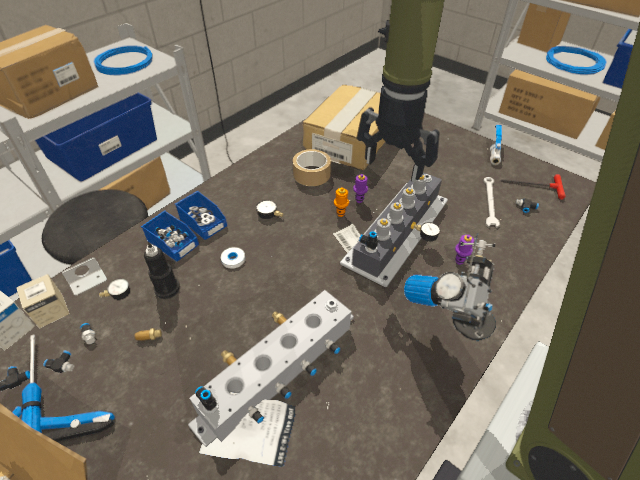

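The fingers at about (370,150) and (430,160) straddle the row as intended. I'll descend and grip.

arm_command --pt "0.1 0.1 2 0" --pt "0.1 0.1 4 0" --pt "0.1 0.1 6 0" --pt "0.1 0.1 8 0" --pt "0.1 0.1 9.5 0" --pt "0.1 0.1 10.6 0" --pt "0.1 0.1 11.2 0" --pt "0.1 0.1 11.2 0" --pt "0.1 0.1 11.2 0"

```text
time: 2.23
tool_pos: [0.5129, -0.1344, 0.0783]
tool_rot: [0.67, 0.742, -0.0, -0.0]
wrist_force: [-0.3, -0.0, 0.2]
finger_gap: 1.002
finger_force: 0.0
```

arm_command --pt "0 0 0 0" --pt "0 0 0 0" --pt "0 0 0 0" --pt "0 0 0 0" --pt "0 0 0 0" --pt "0 0 0 0" --pt "0 0 0 0" --pt "0 0 0 0" --pt "0 0 0 0" --pt "0 0 0 0" --claw 0

```text
time: 3.07
tool_pos: [0.5131, -0.1335, 0.0781]
tool_rot: [0.669, 0.743, -0.0, -0.0]
wrist_force: [-0.9, -1.3, -0.5]
finger_gap: -0.0
finger_force: 0.0
```

```bash
python3 t.py .5125 -.1343 .195 1.676
```

```text
shift cm [ -0.07  -0.07 -11.69] turn -0.001 tilt [-1.e-04  0.e+00 -1.e+00] pos [ 0.5131 -0.1335  0.0781] F [-0.9 -1.3 -0.5] gap -0.0 ff 0.0 t 3.0667 v 0.002
```

The fingers shut fully without gripping anything, so I'll look.

Run:
```python
from h import *
i,_=cap('scene','pics/s2.png'); j,_=cap('top','pics/t2.png')
a=cv2.resize(i[120:300,310:490],(400,400)); b=cv2.resize(j[210:340,330:530],(615,400))[:,:400]
cv2.imwrite('pics/c2.png',np.hstack([a,b])[:,:,::-1])
```

```text
(no output)
```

View pics/c2.png

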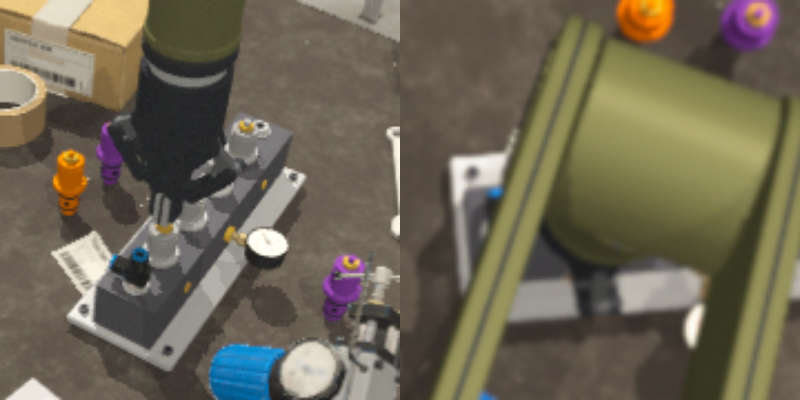

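The closed fingertips appear at about (382,217) in the scene view, just behind the first cartridge's head. I'll compare that with the projected TCP.

Run:
```python
from h import *
def proj(n,X):
    p=robot.camera_params(n);R=np.array(p['R'])
    return cv2.projectPoints(np.float64(X),cv2.Rodrigues(R)[0],np.array(p['t']),np.array(p['camera_matrix']),np.array([p['k1'],0,0,0.]))[0][:,0]
o=robot.observe();X=o['tool_pos'];print(o['joints'])
print(proj('scene',[X,X+[0,0,.02],X+[0,0,.05]]),'cart1 head top',proj('scene',[[.5125,-.1343,.106]]))
d=np.load('pics/s2.npz')['d']; 
for uv in [(380,205),(382,212),(383,217),(384,225),(383,232),(390,222)]: print(uv,withdepth('scene',[uv],d[uv[1],uv[0]]).round(3))
i=np.load('pics/s2.npz')['im'];cv2.imwrite('pics/c3.png',cv2.resize(i[170:260,350:470],(800,600),interpolation=2)[:,:,::-1])
```

```text
[-3.34346470e-01  3.60677456e-01  1.75268542e+00  2.95210780e-05
  1.02828617e+00 -4.38387277e-01]
[[381.50227075 231.9519198 ]
 [382.51239182 225.2729027 ]
 [384.08679848 214.85132151]] cart1 head top [[383.36275121 222.51205938]]
(380, 205) [[ 0.518 -0.119  0.162]]
(382, 212) [[ 0.513 -0.123  0.144]]
(383, 217) [[ 0.509 -0.123  0.133]]
(384, 225) [[ 0.507 -0.129  0.106]]
(383, 232) [[ 0.505 -0.125  0.09 ]]
(390, 222) [[ 0.52  -0.177  0.071]]
```

View pics/c3.png

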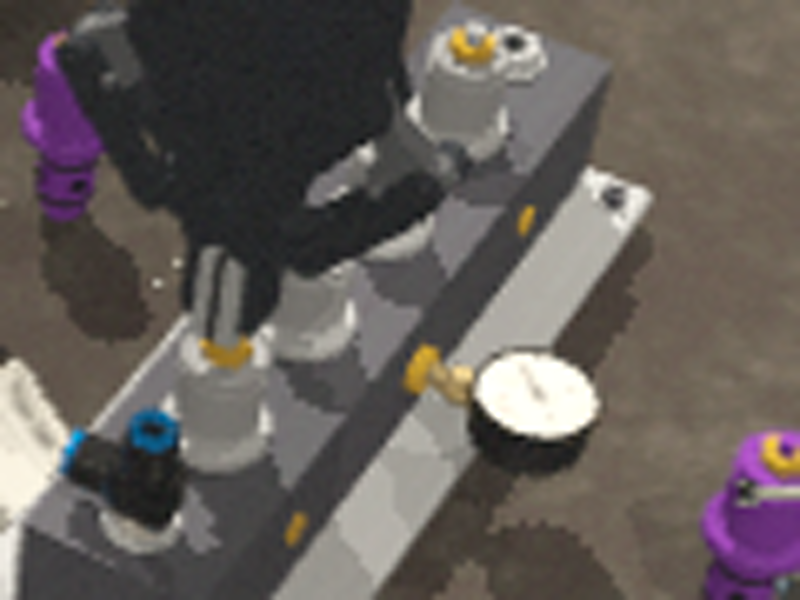

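In the crop, the shut fingertips stand on top of the brass hexagon, at z of about 0.12, while the reported TCP is at 0.078. I'll measure the actual tip height in both pictures.

Run:
```python
from h import *
vv,uu=np.mgrid[0:480,0:640];uv=np.c_[uu.ravel(),vv.ravel()]
d0=np.load('pics/scene0.npz')['d'].ravel()
for f in('s1','s2'):
    d=np.load(f'pics/{f}.npz')['d'].ravel();P=withdepth('scene',uv,d)
    m=(d>0)&(d0-d>.012)&(abs(P[:,0]-.51)<.09)&(abs(P[:,1]+.13)<.06)&(P[:,2]<.35)
    q=P[m];w=uv[m];k=np.argsort(q[:,2])
    print(f,len(q))
    for i in k[:60:6]: print(w[i],q[i].round(3))
    for a in np.arange(.08,.3,.015):
        s=q[(q[:,2]>a)&(q[:,2]<a+.015)]
        if len(s): print(a.round(3),len(s),'x',s[:,0].min().round(3),s[:,0].max().round(3),'y',s[:,1].min().round(3),s[:,1].max().round(3))
```

```text
s1 2527
[373 160] [ 0.556 -0.137  0.243]
[374 158] [ 0.557 -0.142  0.244]
[415 179] [ 0.463 -0.137  0.245]
[414 180] [ 0.463 -0.132  0.246]
[367 162] [ 0.557 -0.119  0.248]
[416 179] [ 0.46  -0.135  0.248]
[373 158] [ 0.555 -0.134  0.249]
[374 156] [ 0.556 -0.139  0.25 ]
[414 179] [ 0.461 -0.129  0.251]
[411 177] [ 0.468 -0.129  0.252]
0.23 10 x 0.462 0.559 y -0.142 -0.121
0.245 119 x 0.456 0.567 y -0.148 -0.119
0.26 150 x 0.455 0.567 y -0.149 -0.119
0.275 142 x 0.439 0.582 y -0.149 -0.116
0.29 450 x 0.437 0.586 y -0.157 -0.114
s2 3727
[378 219] [ 0.52  -0.124  0.119]
[386 220] [ 0.504 -0.129  0.122]
[377 216] [ 0.524 -0.125  0.125]
[383 219] [ 0.509 -0.123  0.127]
[379 217] [ 0.518 -0.122  0.127]
[385 218] [ 0.506 -0.126  0.129]
[390 216] [ 0.501 -0.137  0.13 ]
[389 217] [ 0.501 -0.132  0.131]
[381 216] [ 0.514 -0.123  0.132]
[382 217] [ 0.51  -0.121  0.133]
0.11 13 x 0.502 0.524 y -0.129 -0.122
0.125 80 x 0.499 0.527 y -0.142 -0.121
0.14 77 x 0.499 0.527 y -0.143 -0.121
0.155 147 x 0.479 0.547 y -0.146 -0.117
0.17 245 x 0.469 0.56 y -0.148 -0.116
0.185 256 x 0.455 0.57 y -0.14 -0.113
0.2 405 x 0.452 0.573 y -0.153 -0.111
0.215 300 x 0.466 0.564 y -0.144 -0.11
0.23 72 x 0.473 0.551 y -0.145 -0.101
0.245 254 x 0.475 0.544 y -0.145 -0.094
0.26 273 x 0.475 0.541 y -0.147 -0.094
0.275 366 x 0.476 0.547 y -0.157 -0.095
0.29 226 x 0.478 0.549 y -0.155 -0.096
```

The tips are truly 40 mm higher than reported in both pictures (open: 0.243 seen against 0.190 + 0.013 expected; shut: 0.118 against 0.078). The xy positions agree. So true tip z = reported z + 0.040, and the grip needs a reported z of about 0.038. I'll open and go down in steps, watching the force.

arm_command --pt "0 0 0 0" --pt "0 0 0 0" --pt "0 0 0 0" --pt "0 0 0 0" --pt "0 0 0 0" --pt "0 0 0 0" --pt "0 0 0 0" --pt "0 0 0 0" --claw 1

```text
time: 3.83
tool_pos: [0.5131, -0.1336, 0.0781]
tool_rot: [0.669, 0.743, 0.0, -0.0]
wrist_force: [-1.0, -0.0, -0.9]
finger_gap: 1.001
finger_force: 0.0
```

arm_command --pt "0 0 0.4 0" --pt "0 0 0.8 0" --pt "0 0 1.2 0" --pt "0 0 1.6 0" --pt "0 0 2 0" --pt "0 0 2.4 0" --pt "0 0 2.8 0" --pt "0 0 3 0" --pt "0 0 3 0"

```text
time: 4.58
tool_pos: [0.5126, -0.1334, 0.0474]
tool_rot: [0.669, 0.743, -0.0, -0.001]
wrist_force: [-0.6, -0.2, -0.2]
finger_gap: 1.0
finger_force: 0.0
```

Run:
```python
from h import *
d0=np.load('pics/scene0.npz')['d'].ravel()
vv,uu=np.mgrid[0:480,0:640];uv=np.c_[uu.ravel(),vv.ravel()]
i,d=cap('scene','pics/s3.png');d=d.ravel();P=withdepth('scene',uv,d)
m=(d>0)&(d0-d>.012)&(abs(P[:,0]-.51)<.09)&(abs(P[:,1]+.13)<.06)&(P[:,2]<.35);q=P[m];print(q[np.argsort(q[:,2])[:20:4]].round(3),robot.observe()['tool_pos'])
```

```text
[[ 0.464 -0.133  0.099]
 [ 0.556 -0.13   0.101]
 [ 0.469 -0.128  0.103]
 [ 0.556 -0.126  0.104]
 [ 0.558 -0.139  0.105]] [ 0.51285672 -0.13353623  0.04774777]
```

arm_command --pt "0 0 0.4 0" --pt "0 0 0.8 0" --pt "0 0 0.9 0" --pt "0 0 0.9 0"

```text
time: 4.97
tool_pos: [0.5127, -0.1334, 0.0386]
tool_rot: [0.669, 0.743, -0.0, -0.0]
wrist_force: [0.7, 0.1, -0.3]
finger_gap: 0.998
finger_force: 0.0
```

arm_command --pt "0 0 0 0" --pt "0 0 0 0" --pt "0 0 0 0" --pt "0 0 0 0" --pt "0 0 0 0" --pt "0 0 0 0" --pt "0 0 0 0" --pt "0 0 0 0" --claw 0

```text
time: 5.63
tool_pos: [0.5134, -0.1337, 0.0395]
tool_rot: [0.669, 0.743, 0.0, 0.0]
wrist_force: [-0.3, 0.1, 3.7]
finger_gap: 0.307
finger_force: 58.9
```

Gripped. Lift clear.

arm_command --pt "0 0 -0.5 0" --pt "0 0 -1.5 0" --pt "0 0 -2.5 0" --pt "0 0 -3.5 0" --pt "0 0 -5 0" --pt "0 0 -7 0" --pt "0 0 -9 0" --pt "0 0 -11 0" --pt "0 0 -12 0" --pt "0 0 -12 0"

```text
time: 6.47
tool_pos: [0.5152, -0.1343, 0.1625]
tool_rot: [0.669, 0.743, 0.001, 0.003]
wrist_force: [0.6, -0.2, -1.2]
finger_gap: 0.309
finger_force: 59.1
```

```bash
python3 t.py .5015 .2988 .16 1.492
```

```text
shift cm [43.22  3.13  0.15] turn 0.183 tilt [ 0.0062 -0.0021 -1.    ] pos [ 0.5152 -0.1343  0.1625] F [ 0.6 -0.2 -1.2] gap 0.309 ff 59.07492935657501 t 6.4667 v 0.052
```

arm_command --pt "1.5 0.1 0 0" --pt "5 0.4 0 0.03" --pt "9 0.6 0 0.05" --pt "13 0.9 0 0.07" --pt "17 1.2 0 0.09" --pt "21 1.5 0 0.1" --pt "25 1.8 0 0.12" --pt "29 2.1 0 0.14" --pt "33 2.4 0 0.16" --pt "37 2.7 0 0.17" --pt "40 2.9 0.1 0.18" --pt "42 3 0.1 0.183"

```text
time: 7.47
tool_pos: [0.4981, 0.2905, 0.1567]
tool_rot: [0.734, 0.679, -0.0, -0.001]
wrist_force: [0.3, 0.2, -1.3]
finger_gap: 0.311
finger_force: 59.1
```

arm_command --pt "0.8 0 0 0" --pt "1 0 0 0" --pt "1 0 0 0" --pt "1 0 0 0" --pt "1 0 0 0" --pt "1 0 0 0"

```text
time: 7.97
tool_pos: [0.5003, 0.2957, 0.1581]
tool_rot: [0.735, 0.678, -0.0, 0.0]
wrist_force: [0.3, 0.0, -0.7]
finger_gap: 0.309
finger_force: 59.1
```

```bash
python3 t.py .5015 .2988 .12 1.492
```

```text
shift cm [0.32 0.1  3.81] turn -0.002 tilt [-2.e-04 -4.e-04 -1.e+00] pos [0.5003 0.2957 0.1581] F [ 0.3  0.  -0.7] gap 0.309 ff 59.07210052013397 t 7.9667 v 0.005
```

arm_command --pt "0.1 0 1.5 0" --pt "0.3 0.1 3 0" --pt "0.3 0.1 4.5 0" --pt "0.3 0.1 6 0" --pt "0.3 0.1 7 0" --pt "0.3 0.1 7.4 0" --pt "0.3 0.1 7.4 0" --pt "0.3 0.1 7.4 0" --pt "0.3 0.1 7.4 0"

```text
time: 8.72
tool_pos: [0.5022, 0.3004, 0.085]
tool_rot: [0.735, 0.679, 0.001, 0.0]
wrist_force: [-0.4, -0.1, -1.8]
finger_gap: 0.31
finger_force: 59.1
```

```bash
python3 t.py .5015 .2988 .03 1.492
python3 - <<'E'
from h import *
i,_=cap('scene','pics/s4.png'); j,_=cap('top','pics/t4.png')
cv2.imwrite('pics/c4.png',np.hstack([cv2.resize(i[280:460,170:350],(500,500),interpolation=2),cv2.resize(j[230:340,120:180],(273,500),interpolation=2)])[:,:,::-1])
E
```

```text
shift cm [-0.17 -0.06  5.5 ] turn -0.0 tilt [ 1.6e-03  8.0e-04 -1.0e+00] pos [0.5022 0.3004 0.085 ] F [-0.4 -0.1 -1.8] gap 0.31 ff 59.082502126693726 t 8.7167 v 0.004
```

View pics/c4.png

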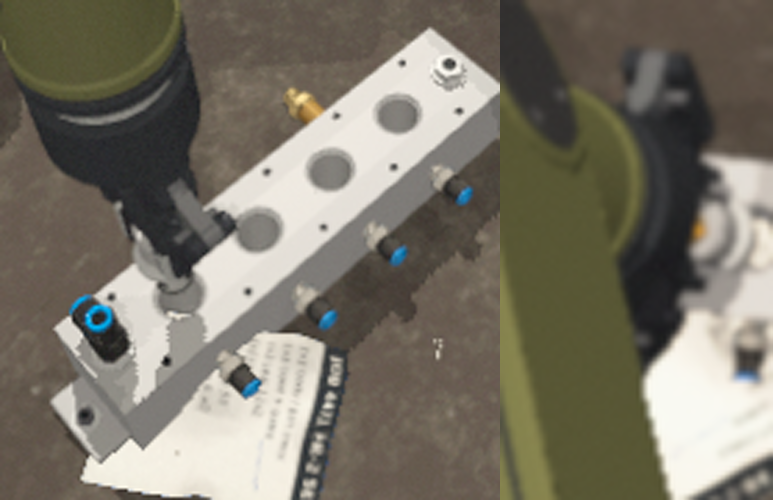

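The shank sits over the first bore at about (180,295) in the crop. I'll trim and lower it, watching the force.

arm_command --pt "-0.15 -0.05 0 0" --pt "-0.15 -0.05 0.5 0" --pt "-0.15 -0.05 1 0" --pt "-0.15 -0.05 1.5 0" --pt "-0.15 -0.05 2 0" --pt "-0.15 -0.05 2.5 0" --pt "-0.15 -0.05 3 0" --pt "-0.15 -0.05 3 0" --pt "-0.15 -0.05 3 0"

```text
time: 9.57
tool_pos: [0.5011, 0.2989, 0.0537]
tool_rot: [0.734, 0.679, 0.0, 0.0]
wrist_force: [1.2, 0.4, -1.7]
finger_gap: 0.309
finger_force: 59.1
```

```bash
python3 t.py .5015 .2988 .0295 1.492
```

```text
shift cm [-0.    0.04  2.42] turn -0.0 tilt [ 2.e-04  1.e-04 -1.e+00] pos [0.5011 0.2989 0.0537] F [ 1.2  0.4 -1.7] gap 0.309 ff 59.069756269454956 t 9.5667 v 0.01
```

Inserted freely. Now home.

arm_command --pt "0 0 0.5 0" --pt "0 0 1 0" --pt "0 0 1.5 0" --pt "0 0 1.9 0" --pt "0 0 2.1 0" --pt "0 0 2.3 0" --pt "0 0 2.4 0" --pt "0 0 2.4 0"

```text
time: 10.23
tool_pos: [0.5012, 0.2988, 0.03]
tool_rot: [0.734, 0.679, 0.0, 0.0]
wrist_force: [2.9, 1.9, -3.5]
finger_gap: 0.312
finger_force: 59.1
```

arm_command --pt "0 0 0.05 0" --pt "0 0 0.1 0" --pt "0 0 0.1 0"

```text
time: 10.48
tool_pos: [0.5013, 0.2989, 0.0295]
tool_rot: [0.734, 0.679, 0.001, 0.0]
wrist_force: [3.1, 1.6, 0.6]
finger_gap: 0.303
finger_force: 59.6
```

arm_command --pt "0 0 0 0" --pt "0 0 0 0" --pt "0 0 0 0" --pt "0 0 0 0" --pt "0 0 0 0" --pt "0 0 0 0" --pt "0 0 0 0" --claw 1

```text
time: 11.07
tool_pos: [0.5005, 0.2986, 0.029]
tool_rot: [0.734, 0.679, -0.0, -0.0]
wrist_force: [0.5, -0.1, -0.0]
finger_gap: 0.999
finger_force: 0.0
```

arm_command --pt "0 0 -1 0" --pt "0 0 -3 0" --pt "0 0 -5 0" --pt "0 0 -7 0" --pt "0 0 -9 0" --pt "0 0 -11 0" --pt "0 0 -12.5 0" --pt "0 0 -12.5 0"

```text
time: 11.73
tool_pos: [0.5032, 0.3, 0.1586]
tool_rot: [0.734, 0.679, 0.004, 0.001]
wrist_force: [0.3, 0.5, 1.7]
finger_gap: 1.0
finger_force: 0.0
```

```bash
python3 t.py .519 -.194 .12 1.676
python3 - <<'E'
from h import *
i,d=cap('scene','pics/s5.png');vv,uu=np.mgrid[0:480,0:640];P=withdepth('scene',np.c_[uu.ravel(),vv.ravel()],d.ravel())
q=P[(np.hypot(P[:,0]-.5015,P[:,1]-.2988)<.025)&(P[:,2]>.088)&(P[:,2]<.12)];print(len(q),np.histogram(q[:,2],np.arange(.088,.121,.003)),(q[:,:2].min(0)+q[:,:2].max(0))/2)
E
```

```text
shift cm [-49.13   5.44   3.7 ] turn -0.184 tilt [ 0.0071  0.0036 -1.    ] pos [0.5032 0.3    0.1586] F [0.3 0.5 1.7] gap 1.0 ff 0.0 t 11.7333 v 0.057
255 (array([ 22,  16, 124,  30,  43,  15,   5,   0,   0,   0]), array([0.088, 0.091, 0.094, 0.097, 0.1  , 0.103, 0.106, 0.109, 0.112,
       0.115, 0.118])) [0.50108308 0.29724825]
```

Seated: the head top is at about 0.096 = 0.060 + 0.036. Next, cartridge 2.

arm_command --pt "-2 0.2 0 0" --pt "-6 0.7 0 -0.03" --pt "-10 1.1 0 -0.05" --pt "-14 1.6 0 -0.07" --pt "-18 2 0 -0.09" --pt "-22 2.4 0 -0.1" --pt "-26 2.9 0 -0.12" --pt "-30 3.3 0 -0.13" --pt "-34 3.8 0 -0.15" --pt "-38 4.2 0 -0.16" --pt "-42 4.7 0 -0.17" --pt "-46 5.1 0 -0.184"

```text
time: 12.78
tool_pos: [0.5141, -0.1655, 0.1529]
tool_rot: [0.669, 0.743, -0.0, -0.001]
wrist_force: [0.6, -0.7, -0.1]
finger_gap: 0.997
finger_force: 0.0
```

arm_command --pt "-2 0.1 0 0" --pt "-3 0.2 0 0" --pt "-3 0.2 0 0" --pt "-3 0.2 0 0" --pt "-3 0.2 0 0" --pt "-3 0.2 0 0"

```text
time: 13.28
tool_pos: [0.52, -0.1915, 0.1539]
tool_rot: [0.668, 0.744, 0.0, -0.001]
wrist_force: [-0.1, -1.0, 0.2]
finger_gap: 0.999
finger_force: 0.0
```

```bash
python3 t.py .519 -.194 .039 1.676
```

```text
shift cm [-0.25 -0.11 11.49] turn 0.002 tilt [-9.e-04  1.e-03 -1.e+00] pos [ 0.52   -0.1915  0.1539] F [-0.1 -1.   0.2] gap 0.999 ff 0.0 t 13.2833 v 0.006
```

arm_command --pt "-0.2 -0.1 1.5 0" --pt "-0.2 -0.1 3 0" --pt "-0.2 -0.1 4.5 0" --pt "-0.2 -0.1 6 0" --pt "-0.2 -0.1 7.5 0" --pt "-0.2 -0.1 9 0" --pt "-0.2 -0.1 10.3 0" --pt "-0.2 -0.1 11 0" --pt "-0.2 -0.1 11.4 0" --pt "-0.2 -0.1 11.4 0" --pt "-0.2 -0.1 11.4 0"

```text
time: 14.2
tool_pos: [0.52, -0.1953, 0.0405]
tool_rot: [0.669, 0.744, 0.0, 0.0]
wrist_force: [-0.6, 0.1, 0.2]
finger_gap: 1.002
finger_force: 0.0
```

arm_command --pt "0 0 0 0" --pt "0 0 0 0" --pt "0 0 0 0" --pt "0 0 0 0" --pt "0 0 0 0" --pt "0 0 0 0" --pt "0 0 0 0" --pt "0 0 0 0" --claw 0

```text
time: 14.87
tool_pos: [0.52, -0.1959, 0.0407]
tool_rot: [0.669, 0.743, 0.0, 0.001]
wrist_force: [-0.1, -0.4, 5.8]
finger_gap: 0.309
finger_force: 58.8
```

arm_command --pt "0 0 -0.5 0" --pt "0 0 -1.5 0" --pt "0 0 -2.5 0" --pt "0 0 -3.5 0" --pt "0 0 -5 0" --pt "0 0 -7 0" --pt "0 0 -9 0" --pt "0 0 -11 0" --pt "0 0 -12 0" --pt "0 0 -12 0" --pt "0 0 -12 0" --pt "0 0 -12 0"

```text
time: 15.87
tool_pos: [0.5187, -0.1952, 0.1592]
tool_rot: [0.669, 0.743, -0.0, -0.001]
wrist_force: [0.0, 0.6, -1.0]
finger_gap: 0.306
finger_force: 59.1
```

```bash
python3 t.py .4973 .2392 .16 1.492
```

```text
shift cm [ 4.343e+01  2.420e+00 -4.000e-02] turn 0.184 tilt [-1.7e-03  8.0e-04 -1.0e+00] pos [ 0.5187 -0.1952  0.1592] F [ 0.   0.6 -1. ] gap 0.306 ff 59.0556800365448 t 15.8667 v 0.014
```

arm_command --pt "1.5 0.1 0 0" --pt "5 0.3 0 0.03" --pt "9 0.5 0 0.05" --pt "13 0.7 0 0.07" --pt "17 0.9 0 0.09" --pt "21 1.2 0 0.1" --pt "25 1.4 0 0.12" --pt "29 1.6 0 0.14" --pt "33 1.8 0 0.16" --pt "37 2.1 0 0.17" --pt "40 2.3 0 0.18" --pt "42 2.4 0 0.184"

```text
time: 16.87
tool_pos: [0.4974, 0.2283, 0.1587]
tool_rot: [0.734, 0.679, -0.001, -0.001]
wrist_force: [0.3, 0.6, -0.7]
finger_gap: 0.306
finger_force: 59.1
```

arm_command --pt "0.8 0 0 0" --pt "1.3 0 0 0" --pt "1.3 0 0 0" --pt "1.3 0 1.5 0" --pt "1.3 0 3 0" --pt "1.3 0 4.5 0" --pt "1.3 0 6 0" --pt "1.3 0 7 0" --pt "1.3 0 7.4 0" --pt "1.3 0 7.4 0" --pt "1.3 0 7.4 0" --pt "1.3 0 7.4 0"

```text
time: 17.87
tool_pos: [0.5013, 0.2375, 0.0869]
tool_rot: [0.735, 0.678, 0.001, 0.0]
wrist_force: [0.2, 0.7, -1.7]
finger_gap: 0.308
finger_force: 59.1
```

```bash
python3 t.py .4973 .238 .0305 1.492
```

```text
shift cm [ 0.01 -0.41  5.64] turn -0.001 tilt [ 1.5e-03  5.0e-04 -1.0e+00] pos [0.5013 0.2375 0.0869] F [ 0.2  0.7 -1.7] gap 0.308 ff 59.06619429588318 t 17.8667 v 0.006
```

arm_command --pt "0 -0.2 0 0" --pt "0 -0.4 0 0" --pt "0 -0.4 0 0" --pt "0 -0.4 0.5 0" --pt "0 -0.4 1 0" --pt "0 -0.4 1.5 0" --pt "0 -0.4 2 0" --pt "0 -0.4 2.5 0" --pt "0 -0.4 3 0" --pt "0 -0.4 3 0"

```text
time: 18.7
tool_pos: [0.4956, 0.2374, 0.0547]
tool_rot: [0.734, 0.679, -0.001, -0.0]
wrist_force: [0.4, -0.1, -1.9]
finger_gap: 0.313
finger_force: 59.0
```

```bash
python3 t.py .4973 .238 .0305 1.492
```

```text
shift cm [0.07 0.17 2.42] turn -0.0 tilt [-2.3e-03 -9.0e-04 -1.0e+00] pos [0.4956 0.2374 0.0547] F [ 0.4 -0.1 -1.9] gap 0.313 ff 59.02625262737274 t 18.7 v 0.019
```

arm_command --pt "0 0.1 0.5 0" --pt "0 0.1 1 0" --pt "0 0.1 1.5 0" --pt "0 0.1 1.9 0" --pt "0 0.1 2.1 0" --pt "0 0.1 2.3 0" --pt "0 0.1 2.4 0" --pt "0 0.1 2.5 0" --pt "0 0.1 2.5 0"

```text
time: 19.45
tool_pos: [0.4975, 0.2378, 0.031]
tool_rot: [0.734, 0.679, -0.0, -0.0]
wrist_force: [1.1, 0.2, -2.0]
finger_gap: 0.31
finger_force: 59.0
```

```bash
python3 t.py .4973 .238 .0305 1.492
```

```text
shift cm [ 0.02 -0.02  0.05] turn -0.0 tilt [-0.  0. -1.] pos [0.4975 0.2378 0.031 ] F [ 1.1  0.2 -2. ] gap 0.31 ff 59.03154373168945 t 19.45 v 0.003
```

arm_command --pt "0 0 0.05 0" --pt "0 0 0.1 0" --pt "0 0 0.1 0"

```text
time: 19.7
tool_pos: [0.4978, 0.2379, 0.0307]
tool_rot: [0.734, 0.679, 0.0, 0.0]
wrist_force: [-1.7, -0.1, 2.8]
finger_gap: 0.31
finger_force: 59.3
```

arm_command --pt "0 0 0 0" --pt "0 0 0 0" --pt "0 0 0 0" --pt "0 0 0 0" --pt "0 0 0 0" --pt "0 0 0 0" --pt "0 0 0 0" --claw 1

```text
time: 20.28
tool_pos: [0.4975, 0.2378, 0.0301]
tool_rot: [0.734, 0.679, -0.0, -0.0]
wrist_force: [-0.4, 0.7, 0.4]
finger_gap: 1.0
finger_force: 0.0
```

arm_command --pt "0 0 -1 0" --pt "0 0 -3 0" --pt "0 0 -5 0" --pt "0 0 -7 0" --pt "0 0 -9 0" --pt "0 0 -11 0" --pt "0 0 -12.5 0" --pt "0 0 -12.5 0" --pt "0 0 -12.5 0" --pt "0 0 -12.5 0"

```text
time: 21.12
tool_pos: [0.4969, 0.2375, 0.1547]
tool_rot: [0.734, 0.679, -0.0, -0.0]
wrist_force: [-0.2, -0.5, -0.4]
finger_gap: 0.999
finger_force: 0.0
```

```bash
python3 t.py .525 -.2536 .155 1.676
cat > seat.py <<'E'
import sys; from h import *
x,y=map(float,sys.argv[1:3])
i,d=cap('scene',sys.argv[3]);vv,uu=np.mgrid[0:480,0:640];P=withdepth('scene',np.c_[uu.ravel(),vv.ravel()],d.ravel())
q=P[(np.hypot(P[:,0]-x,P[:,1]-y)<.025)&(P[:,2]>.088)&(P[:,2]<.12)];print(len(q),np.histogram(q[:,2],np.arange(.088,.121,.003))[0],(q[:,:2].min(0)+q[:,:2].max(0))/2)
E
python3 seat.py .4973 .2392 pics/s6.png
```

```text
shift cm [-4.874e+01  6.680e+00 -1.000e-02] turn -0.184 tilt [-8.e-04 -3.e-04 -1.e+00] pos [0.4969 0.2375 0.1547] F [-0.2 -0.5 -0.4] gap 0.999 ff 0.0 t 21.1167 v 0.017
229 [ 20  35 104  36  16  14   4   0   0   0] [0.49822929 0.23926971]
```

Seated. On to cartridge 3.

arm_command --pt "-2 0.3 0 0" --pt "-6 0.8 0 -0.03" --pt "-10 1.4 0 -0.05" --pt "-14 1.9 0 -0.07" --pt "-18 2.5 0 -0.09" --pt "-22 3 0 -0.1" --pt "-26 3.6 0 -0.12" --pt "-30 4.1 0 -0.13" --pt "-34 4.7 0 -0.15" --pt "-38 5.2 0 -0.16" --pt "-42 5.8 0 -0.17" --pt "-46 6.3 0 -0.184"

```text
time: 22.17
tool_pos: [0.5229, -0.2274, 0.1536]
tool_rot: [0.669, 0.743, -0.0, -0.001]
wrist_force: [0.3, -0.1, -0.1]
finger_gap: 1.003
finger_force: 0.0
```

arm_command --pt "-2 0.2 0 0" --pt "-2.7 0.3 0 0" --pt "-2.7 0.3 0 0" --pt "-2.7 0.3 0 0" --pt "-2.7 0.3 0 0" --pt "-2.7 0.3 0 0"

```text
time: 22.67
tool_pos: [0.5294, -0.2503, 0.1548]
tool_rot: [0.668, 0.744, 0.0, -0.001]
wrist_force: [-0.0, -0.3, 1.0]
finger_gap: 0.998
finger_force: 0.0
```

```bash
python3 t.py .525 -.2536 .039 1.676
```

```text
shift cm [-0.29 -0.46 11.58] turn 0.002 tilt [-0.001   0.0011 -1.    ] pos [ 0.5294 -0.2503  0.1548] F [-0.  -0.3  1. ] gap 0.998 ff 0.0 t 22.6667 v 0.006
```

arm_command --pt "-0.1 -0.3 1.5 0" --pt "-0.15 -0.5 3 0" --pt "-0.15 -0.5 4.5 0" --pt "-0.15 -0.5 6 0" --pt "-0.15 -0.5 7.5 0" --pt "-0.15 -0.5 9 0" --pt "-0.15 -0.5 10.3 0" --pt "-0.15 -0.5 11 0" --pt "-0.15 -0.5 11.5 0" --pt "-0.15 -0.5 11.5 0" --pt "-0.15 -0.5 11.5 0"

```text
time: 23.58
tool_pos: [0.5254, -0.254, 0.0405]
tool_rot: [0.669, 0.743, 0.0, 0.0]
wrist_force: [1.1, -0.0, -0.2]
finger_gap: 1.004
finger_force: 0.0
```

arm_command --pt "0 0 0 0" --pt "0 0 0 0" --pt "0 0 0 0" --pt "0 0 0 0" --pt "0 0 0 0" --pt "0 0 0 0" --pt "0 0 0 0" --pt "0 0 0 0" --claw 0

```text
time: 24.25
tool_pos: [0.5253, -0.2546, 0.0407]
tool_rot: [0.669, 0.743, 0.0, 0.0]
wrist_force: [-1.0, 0.7, 5.2]
finger_gap: 0.309
finger_force: 58.8
```

arm_command --pt "0 0 -0.5 0" --pt "0 0 -1.5 0" --pt "0 0 -2.5 0" --pt "0 0 -3.5 0" --pt "0 0 -5 0" --pt "0 0 -7 0" --pt "0 0 -9 0" --pt "0 0 -11 0" --pt "0 0 -12 0" --pt "0 0 -12 0" --pt "0 0 -12 0" --pt "0 0 -12 0"

```text
time: 25.25
tool_pos: [0.5242, -0.2538, 0.1591]
tool_rot: [0.669, 0.743, -0.0, -0.001]
wrist_force: [0.5, -0.3, -1.8]
finger_gap: 0.305
finger_force: 59.1
```

```bash
python3 t.py .4926 .1794 .16 1.492
```

```text
shift cm [ 4.342e+01  1.400e+00 -4.000e-02] turn 0.184 tilt [-1.7e-03  9.0e-04 -1.0e+00] pos [ 0.5242 -0.2538  0.1591] F [ 0.5 -0.3 -1.8] gap 0.305 ff 59.08021688461304 t 25.25 v 0.014
```

arm_command --pt "1.5 0 0 0" --pt "5 0.1 0 0.03" --pt "9 0.2 0 0.05" --pt "13 0.3 0 0.07" --pt "17 0.4 0 0.09" --pt "21 0.5 0 0.1" --pt "25 0.6 0 0.12" --pt "29 0.7 0 0.14" --pt "33 0.8 0 0.16" --pt "37 0.9 0 0.17" --pt "40 1 0 0.18" --pt "42 1 0 0.184"

```text
time: 26.25
tool_pos: [0.4886, 0.1681, 0.1588]
tool_rot: [0.734, 0.679, -0.001, -0.001]
wrist_force: [0.5, -0.0, -1.1]
finger_gap: 0.307
finger_force: 59.1
```

arm_command --pt "0.8 0 0 0" --pt "1.4 0 0 0" --pt "1.4 0 0 0" --pt "1.4 0 1.5 0" --pt "1.4 0 3 0" --pt "1.4 0 4.5 0" --pt "1.4 0 6 0" --pt "1.4 0 7 0" --pt "1.4 0 7.4 0" --pt "1.4 0 7.4 0" --pt "1.4 0 7.4 0" --pt "1.4 0 7.4 0"

```text
time: 27.25
tool_pos: [0.4929, 0.1783, 0.0869]
tool_rot: [0.735, 0.678, 0.001, 0.0]
wrist_force: [-0.1, 0.4, -1.6]
finger_gap: 0.307
finger_force: 59.1
```

```bash
python3 t.py .4926 .179 .0305 1.492
```

```text
shift cm [ 0.07 -0.05  5.64] turn -0.001 tilt [ 1.6e-03  4.0e-04 -1.0e+00] pos [0.4929 0.1783 0.0869] F [-0.1  0.4 -1.6] gap 0.307 ff 59.10578012466431 t 27.25 v 0.004
```

arm_command --pt "0.1 0 0 0" --pt "0.1 0 0.5 0" --pt "0.1 0 1 0" --pt "0.1 0 1.5 0" --pt "0.1 0 2 0" --pt "0.1 0 2.5 0" --pt "0.1 0 3 0" --pt "0.1 0 3 0" --pt "0.1 0 3 0"

```text
time: 28.0
tool_pos: [0.4917, 0.1793, 0.0555]
tool_rot: [0.734, 0.679, -0.001, -0.0]
wrist_force: [-0.8, 0.2, -1.1]
finger_gap: 0.307
finger_force: 59.1
```

```bash
python3 t.py .4926 .179 .0305 1.492
```

```text
shift cm [-0.02  0.09  2.5 ] turn -0.0 tilt [-1.2e-03 -3.0e-04 -1.0e+00] pos [0.4917 0.1793 0.0555] F [-0.8  0.2 -1.1] gap 0.307 ff 59.114490151405334 t 28.0 v 0.01
```

arm_command --pt "0 0 0.5 0" --pt "0 0 1 0" --pt "0 0 1.5 0" --pt "0 0 1.9 0" --pt "0 0 2.1 0" --pt "0 0 2.3 0" --pt "0 0 2.5 0" --pt "0 0 2.6 0" --pt "0 0 2.6 0" --pt "0 0 2.6 0"

```text
time: 28.83
tool_pos: [0.4922, 0.1794, 0.0307]
tool_rot: [0.734, 0.679, 0.0, 0.0]
wrist_force: [-2.5, -0.6, 4.5]
finger_gap: 0.313
finger_force: 59.8
```

```bash
python3 t.py .4926 .179 .0305 1.492
```

```text
shift cm [-0.03  0.04  0.02] turn -0.0 tilt [ 4.e-04  1.e-04 -1.e+00] pos [0.4922 0.1794 0.0307] F [-2.5 -0.6  4.5] gap 0.313 ff 59.76651191711426 t 28.8333 v 0.002
```

On the block (an upward 4.5 N). Release.

arm_command --pt "0 0 0 0" --pt "0 0 0 0" --pt "0 0 0 0" --pt "0 0 0 0" --pt "0 0 0 0" --pt "0 0 0 0" --pt "0 0 0 0" --claw 1

```text
time: 29.42
tool_pos: [0.4922, 0.1793, 0.03]
tool_rot: [0.734, 0.679, -0.0, -0.0]
wrist_force: [0.4, 0.5, 0.3]
finger_gap: 0.999
finger_force: 0.0
```

arm_command --pt "0 0 -1 0" --pt "0 0 -3 0" --pt "0 0 -5 0" --pt "0 0 -7 0" --pt "0 0 -9 0" --pt "0 0 -11 0" --pt "0 0 -12.5 0" --pt "0 0 -12.5 0" --pt "0 0 -12.5 0" --pt "0 0 -12.5 0"

```text
time: 30.25
tool_pos: [0.4915, 0.1792, 0.1548]
tool_rot: [0.734, 0.679, -0.0, -0.0]
wrist_force: [-0.5, -1.9, -0.9]
finger_gap: 1.001
finger_force: 0.0
```

```bash
python3 t.py .5315 -.313 .155 1.676; python3 seat.py .4926 .1794 pics/s7.png
```

```text
shift cm [-4.875e+01  7.870e+00 -2.000e-02] turn -0.184 tilt [-7.e-04 -2.e-04 -1.e+00] pos [0.4915 0.1792 0.1548] F [-0.5 -1.9 -0.9] gap 1.001 ff 0.0 t 30.25 v 0.016
209 [ 17  28 100  25  26  13   0   0   0   0] [0.49299566 0.18021057]
```

arm_command --pt "-2 0.3 0 0" --pt "-6 0.9 0 -0.03" --pt "-10 1.5 0 -0.05" --pt "-14 2.1 0 -0.07" --pt "-18 2.7 0 -0.09" --pt "-22 3.3 0 -0.1" --pt "-26 3.9 0 -0.12" --pt "-30 4.5 0 -0.13" --pt "-34 5.1 0 -0.15" --pt "-38 5.8 0 -0.16" --pt "-42 6.4 0 -0.17" --pt "-46 7 0 -0.184"

```text
time: 31.3
tool_pos: [0.5245, -0.2862, 0.1534]
tool_rot: [0.669, 0.743, -0.0, -0.002]
wrist_force: [1.2, 0.6, -0.4]
finger_gap: 1.0
finger_force: 0.0
```

arm_command --pt "-2 0.3 0 0" --pt "-2.8 0.4 0 0" --pt "-2.8 0.4 0 0" --pt "-2.8 0.4 0 0" --pt "-2.8 0.4 0 0" --pt "-2.8 0.4 0 0"

```text
time: 31.8
tool_pos: [0.5321, -0.31, 0.1549]
tool_rot: [0.668, 0.744, 0.0, -0.001]
wrist_force: [-0.7, -0.0, 0.5]
finger_gap: 1.001
finger_force: 0.0
```

```bash
python3 t.py .5315 -.313 .039 1.676
```

```text
shift cm [-0.31 -0.08 11.59] turn 0.002 tilt [-0.0011  0.0012 -1.    ] pos [ 0.5321 -0.31    0.1549] F [-0.7 -0.   0.5] gap 1.001 ff 0.0 t 31.8 v 0.008
```

arm_command --pt "-0.1 -0.1 1.5 0" --pt "-0.1 -0.1 3 0" --pt "-0.1 -0.1 4.5 0" --pt "-0.1 -0.1 6 0" --pt "-0.1 -0.1 7.5 0" --pt "-0.1 -0.1 9 0" --pt "-0.1 -0.1 10.3 0" --pt "-0.1 -0.1 11 0" --pt "-0.1 -0.1 11.5 0" --pt "-0.1 -0.1 11.5 0" --pt "-0.1 -0.1 11.5 0"

```text
time: 32.72
tool_pos: [0.532, -0.3129, 0.0406]
tool_rot: [0.669, 0.743, 0.0, 0.0]
wrist_force: [0.2, -0.6, -0.7]
finger_gap: 0.998
finger_force: 0.0
```

arm_command --pt "0 0 0 0" --pt "0 0 0 0" --pt "0 0 0 0" --pt "0 0 0 0" --pt "0 0 0 0" --pt "0 0 0 0" --pt "0 0 0 0" --pt "0 0 0 0" --claw 0

```text
time: 33.38
tool_pos: [0.532, -0.3136, 0.0408]
tool_rot: [0.669, 0.743, 0.0, 0.001]
wrist_force: [-0.6, 0.2, 6.3]
finger_gap: 0.312
finger_force: 58.9
```

arm_command --pt "0 0 -0.5 0" --pt "0 0 -1.5 0" --pt "0 0 -2.5 0" --pt "0 0 -3.5 0" --pt "0 0 -5 0" --pt "0 0 -7 0" --pt "0 0 -9 0" --pt "0 0 -11 0" --pt "0 0 -12 0" --pt "0 0 -12 0" --pt "0 0 -12 0" --pt "0 0 -12 0"

```text
time: 34.38
tool_pos: [0.5308, -0.3127, 0.1591]
tool_rot: [0.669, 0.743, -0.0, -0.001]
wrist_force: [0.3, 0.5, -2.1]
finger_gap: 0.307
finger_force: 59.1
```

```bash
python3 t.py .4878 .1196 .16 1.492
```

```text
shift cm [ 4.344e+01  2.500e-01 -4.000e-02] turn 0.184 tilt [-0.0016  0.0012 -1.    ] pos [ 0.5308 -0.3127  0.1591] F [ 0.3  0.5 -2.1] gap 0.307 ff 59.099382162094116 t 34.3833 v 0.012
```

arm_command --pt "1.5 0 0 0" --pt "5 0 0 0.03" --pt "9 0 0 0.05" --pt "13 0 0 0.07" --pt "17 0 0 0.09" --pt "21 -0.1 0 0.1" --pt "25 -0.1 0 0.12" --pt "29 -0.1 0 0.14" --pt "33 -0.1 0 0.16" --pt "37 -0.2 0 0.17" --pt "40 -0.2 0 0.18" --pt "42 -0.2 0 0.184"

```text
time: 35.38
tool_pos: [0.4828, 0.1078, 0.1589]
tool_rot: [0.734, 0.679, -0.001, -0.002]
wrist_force: [1.1, -0.6, -2.4]
finger_gap: 0.311
finger_force: 59.1
```

arm_command --pt "0.8 0 0 0" --pt "1.5 0 0 0" --pt "1.5 0 0 0" --pt "1.5 0 1.5 0" --pt "1.5 0 3 0" --pt "1.5 0 4.5 0" --pt "1.5 0 6 0" --pt "1.5 0 7 0" --pt "1.5 0 7.4 0" --pt "1.5 0 7.4 0" --pt "1.5 0 7.4 0" --pt "1.5 0 7.4 0"

```text
time: 36.38
tool_pos: [0.4877, 0.119, 0.0868]
tool_rot: [0.735, 0.678, 0.001, 0.0]
wrist_force: [0.8, 0.9, -1.4]
finger_gap: 0.306
finger_force: 59.2
```

```bash
python3 t.py .4878 .1196 .0305 1.492
```

```text
shift cm [ 0.06 -0.    5.63] turn -0.001 tilt [ 1.5e-03  2.0e-04 -1.0e+00] pos [0.4877 0.119  0.0868] F [ 0.8  0.9 -1.4] gap 0.306 ff 59.179837703704834 t 36.3833 v 0.007
```

arm_command --pt "0.05 0.1 0 0" --pt "0.05 0.1 0.5 0" --pt "0.05 0.1 1 0" --pt "0.05 0.1 1.5 0" --pt "0.05 0.1 2 0" --pt "0.05 0.1 2.5 0" --pt "0.05 0.1 3 0" --pt "0.05 0.1 3 0" --pt "0.05 0.1 3 0"

```text
time: 37.13
tool_pos: [0.4874, 0.1195, 0.0556]
tool_rot: [0.734, 0.679, -0.001, -0.0]
wrist_force: [1.1, -0.8, -1.3]
finger_gap: 0.307
finger_force: 59.2
```

```bash
python3 t.py .4878 .1196 .0305 1.492
```

```text
shift cm [0.01 0.04 2.51] turn -0.0 tilt [-1.3e-03 -2.0e-04 -1.0e+00] pos [0.4874 0.1195 0.0556] F [ 1.1 -0.8 -1.3] gap 0.307 ff 59.180150628089905 t 37.1333 v 0.012
```

arm_command --pt "0 0 0.5 0" --pt "0 0 1 0" --pt "0 0 1.5 0" --pt "0 0 1.9 0" --pt "0 0 2.1 0" --pt "0 0 2.3 0" --pt "0 0 2.5 0" --pt "0 0 2.6 0" --pt "0 0 2.6 0" --pt "0 0 2.6 0"

```text
time: 37.97
tool_pos: [0.4879, 0.1196, 0.0307]
tool_rot: [0.734, 0.679, 0.0, 0.0]
wrist_force: [-1.2, -0.1, 5.1]
finger_gap: 0.31
finger_force: 59.9
```

arm_command --pt "0 0 0 0" --pt "0 0 0 0" --pt "0 0 0 0" --pt "0 0 0 0" --pt "0 0 0 0" --pt "0 0 0 0" --pt "0 0 0 0" --claw 1

```text
time: 38.55
tool_pos: [0.4878, 0.1196, 0.03]
tool_rot: [0.734, 0.679, -0.0, -0.0]
wrist_force: [0.1, -0.1, 0.1]
finger_gap: 1.003
finger_force: 0.0
```

arm_command --pt "0 0 -1 0" --pt "0 0 -3 0" --pt "0 0 -5 0" --pt "0 0 -7 0" --pt "0 0 -9 0" --pt "0 0 -11 0" --pt "-4 0 -12.5 0" --pt "-8 0 -12.5 0" --pt "-12 0 -12.5 0" --pt "-16 0 -12.5 0" --pt "-16 0 -12.5 0" --pt "-16 0 -12.5 0"

```text
time: 39.55
tool_pos: [0.475, -0.0419, 0.1552]
tool_rot: [0.736, 0.677, 0.0, 0.0]
wrist_force: [-0.7, -0.2, 0.5]
finger_gap: 1.0
finger_force: 0.0
```

```bash
python3 seat.py .4878 .1196 pics/s8.png; for p in ".5015 .2988" ".4973 .2392" ".4926 .1794"; do python3 seat.py $p pics/s9.png; done; python3 t.py .5 0 .15 1.492
```

```text
191 [20 30 82 26 20 10  3  0  0  0] [0.48849451 0.11920118]
251 [ 22  14 118  36  42  12   7   0   0   0] [0.5013003  0.29728697]
226 [ 17  33 107  36  21  10   2   0   0   0] [0.49882283 0.2396797 ]
211 [ 19  25 101  32  21  12   1   0   0   0] [0.49273765 0.1799149 ]
shift cm [4.05 2.18 0.5 ] turn 0.001 tilt [-3.e-04  6.e-04 -1.e+00] pos [ 0.4751 -0.0387  0.155 ] F [-0.1  0.6 -0.7] gap 0.996 ff 0.0 t 39.75 v 0.014
```

View pics/s8.png

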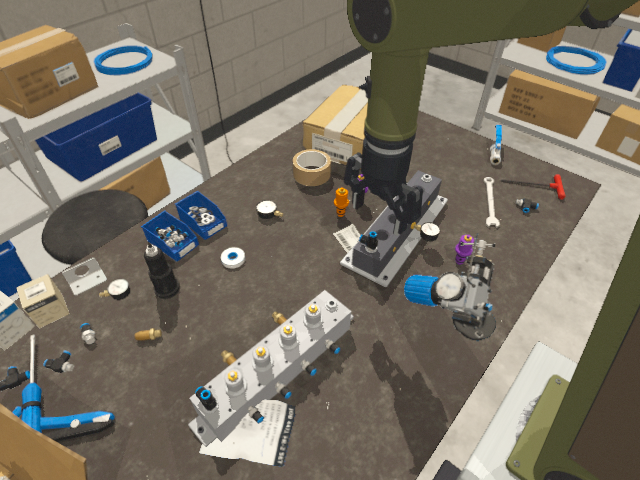

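All four cartridges stand in the product manifold at (234,378), (261,354), (288,332) and (313,311), with head tops at 0.096. The tape roll (233,258) and loose gauge (267,208) have not moved, and the gripper is free in the air.

```bash
python3 -c "
from cell import robot
print(robot.finish_job())"
```

```text
the job is handed in; nothing more can be done
None
```

All four cartridges are in the product manifold in the same order from the inlet, fully seated and released; the tape roll and loose gauge were not touched, and the job is handed in at about 40 s.

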